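Pump the ring press, then hold its guard flap at the balance point

ROBOT

A 6-joint arm with a two-finger parallel gripper is mounted at the origin on a cart in front of the work surface, level with it; the furniture and walls round the work are solid. World frame = base frame: x ahead of the robot, y to its left, z up, the work surface at z = 0. Lengths are in m, angles in rad, forces in N, time in s.
With the tool pointing down it reaches from about 0.35 to 0.975 m from the base axis. Payload 4.9 kg.
Tool frame: the origin (TCP) lies on the front face of the gripper's body, between the roots of the fingers; the fingertips stand ctrl.tip_extent ahead of it and the grasp point (between the pads) lies 54 mm ahead of it (ctrl.tip_extent is the distance from the TCP to the fingertips, in m); z points along the fingers, y is the line along which they close (so a half turn about z gives the same grasp; the last joint's range is limited). The gripper opens to 85 mm and grips with 20 to 120 N. Pads are 22 mm wide; open, the fingers measure 114 mm over their backs; the gripper's body (76 mm by 85 mm) begins 54 mm behind the grasp point. The pads swing forward as they close: fully open they stand 13 mm farther back than shut.
Start: joints at [-0.119, 0.053, 1.613, -0, 1.476, -0.119], TCP at [0.625, 0, 0.304] pointing down, gripper open.
Joint ranges: [-3.01, 3.01], [-1.01, 2.22], [0.06, 2.58], [-1.02, 4.17], [0.09, 2.62], [-3.14, 3.14]. Speed limits (rad/s): [2.57, 2.57, 3.14, 3.14, 3.14, 3.14].

INTERFACE

Orientations are given as a rotation vector (axis times angle).
In Python, from station import ctrl gives the robot as it stands.
- The arm moves only by the tool apply_moves, never from a script. Its argument "rows" is one flat list of numbers, 6 for each row, row after row: the shift along the tool's x, y, z normalised to -1 to 1, where 1 is 0.6 m, then the turn, a rotation vector about the tool's x, y, z normalised to -1 to 1, where 1 is 90 degrees. A call has 1 to 20 rows; each row is the pose to reach, as a shift and turn from the pose commanded when the call began, along the tool's axes at that moment; what a row does not reach only later rows make up. A row lasts 1/10 s, in which the tool goes at most 50 mm and 8.59 degrees, less where a joint would pass 70% of its speed; a pose out of reach is approached as far as the arm can. A call with a number of a shift or a turn outside -1 to 1 is refused whole. A call with a gripper value outside its range is refused whole. "grip" is the opening, from 0 (shut) to 1 (fully open), set as the call begins (left out, the last holds). The fingers move at their own pace and stop on an object; "grip_force" is the grip in N (left out, the last holds). Time passes only in rows, so rows that repeat a pose let the fingers close. It gives the time, the measured TCP pose, the force, the opening and the grip force at its end, in the units of the state.
- ctrl.get_obs(): the state, without advancing time (a new reading comes with each control period).
- ctrl.get_image(name): name is "scene" or "side" or "wrist"; returns (picture, depth): 384x512x3 uint8, blue, green, red; 384x512 float32, m along the optical axis (not along the pixel's ray), 0 where there is no reading.
- ctrl.camera_model(name): a dict with "mtx" (3x3 intrinsics, pixels), "R" (3x3) and "t" (3): a world point X has camera coordinates R X + t; the wrist camera has in their place "tool_from_camera" (4x4, takes a point from camera to tool coordinates, whose origin is the TCP and whose axes are the flange's). Camera axes: x right, y down, z forward; pixel columns grow to the right and rows downward; lengths in m; the calibration is good to about 2 mm. A picture is of the moment at which its call begins: read the wrist's pose just before it. camera_model takes no time and is no camera call.
- ctrl.finish_job(): hands the job in; it is judged then, once.
The state is a dict: "t": time; "q": joint angles; "dq": joint speeds; "effort": joint torques, N m; "tool_pos": TCP position; "tool_rot": TCP orientation; "contact_force": force on the tool from outside, world axes, zero at the start; "wrist_torque": the same for the moment, N m; "opening": finger opening in m; "grip_force": force on a finger pad.
Only numpy, scipy, OpenCV 4.12 (cv2) and the standard library are available. Lean on these libraries where they do the work, as an engineer would, in place of code of your own. Each camera call takes 0.05 s, during which the arm holds its last target. There are 200 camera calls.

TASK

True up the ring in the small hand-pumped press: with the guard flap shut, pump the sprung lever at least three full strokes, each right down to its stop and right back up. Then swing the guard flap up by its T-handle to its over-centre balance point, where it would fall neither shut nor over backwards, and finish still holding it steady there with the gripper, so that the ring can be inspected; never let the flap tip over onto its back, and leave the things lying round the press alone.

Things in the scene. Friction and masses are not known exactly. Their poses are not given: they have to be found in the camera images.
- press: fixed grey ring press: base plate 185 deep (x), 340 wide (y), 14 thick; open-topped trough 140 x 190, 100 high, with the ring inside; pump block and lever at its right (-y) end. Origin on the worktop under the middle of the trough; x points away from the operator (flap handle and lever reach to -x), y left along the hinge, z up. Turned by up to 0.25 rad.
- flap_hinge (a point): middle of the guard flap's hinge line, fixed, at the rear of the trough: [68, 0, 98] mm in the press's frame; the line runs along the press's y. With the flap shut the T-handle's centre is 180 in front of this point (to the press's -x) and 10 above it; with the flap at its balance point it is 51 in front and 173 above.
- flap_handle (a point): centre of the T-handle at the flap's front edge: dark round crossbar 18 thick, 28 long, along the press's y, on a stem 10 thick, 35 long. Shut: 108 mm above the worktop, clear of the trough. Pinch it from above across its two ends (28 wide); it turns between the fingers as the flap swings. Moves with the flap.
- guard_flap (a joint): rad; 0 = shut (level), grows as the handle swings up and back, stop 2.1 (on its back). Aluminium frame 170 wide, 136 long with clear window and a raised weight bar, 0.3 to 0.5 kg; free hinge, no stay. It balances at 1.23 (frame still leaning 20 deg from upright towards the operator); below that it falls shut, above it over backwards. Lifting takes up to 3 N at the handle.
- pump_lever (a joint): rad; 0 = up at rest (rising 0.5 rad above level towards the operator), grows as its pad is pressed down, stop 0.85 (0.35 rad below level). Pressing takes about 4 N at first and 11 N at the stop; the spring lifts it back to 0 in under 0.5 s when the push is taken away.
- lever_pivot (a point): the lever's pivot, fixed: [30, -165, 118] mm in the press's frame, so [-38, -165, 20] from flap_hinge along the press's axes; its pin runs along the press's y.
- lever_pad (a point): centre of the upper face of the black pad at the lever's end, 52 long, 44 wide, 10 thick, 140 from the pivot and 9 above the lever's centre line; 193 mm above the worktop at rest, 78 fully down. Push it down with shut fingertips straight down, 132 in front of the pivot; it slides up to 25 mm to and fro under them. Moves with the lever.
- ring_clamp: bystander, to be left alone: turned wooden ring clamp, 114x25x22 mm, lying in front of the press to its left. Origin at the centre of its underside.
- borax_cone: bystander, to be left alone: round pale tablet, 43 across and 15 mm high, to the right in front. Origin at the centre of its underside.
- mallet: bystander, to be left alone: soft-face hammer, 297 mm long, lying at the near right. Origin at the centre of its underside.
- bangle_amber: bystander, to be left alone: open wire bangle with a set stone, 75x84x34 mm, to the far right. Origin at the centre of its underside.
- bangle_orange_1: bystander, to be left alone: open wire bangle with a set stone, 70x86x28 mm, to the right behind. Origin at the centre of its underside.

How it is judged:
By the outcome, as a careful person would: the job done as asked, in the order asked, and still so for the second after the job is handed in, while the arm keeps its last pose, push and grip.
It also fails if it takes over 58 s, if anything falls off the work surface, if the arm or the gripper's body presses on something with over 40 N, if the wrist force passes 120 N, or if a joint passes its speed limit or range.

## Working session

There is one attempt and no reset: what is moved stays moved. The work goes in short steps, Python scripts to look and compute and a tool call to move; the robot and the scene stay as the last step left them, time stands still between calls to the robot, and variables do not carry over. Pictures are saved under pics/ and viewed, at most 10 in all, crops included, and the job is handed in when it is done.

Besides the shell and the picture viewer there is one more tool, called after "Request:" in YAML: its name, and indented under it one key for each argument. apply_moves: Moves the arm, as the interface text tells. Its arguments: {"type":"object","properties":{"rows":{"type":"array","items":{"type":"number"}},"grip":{"type":"number"},"grip_force":{"type":"number"}},"required":["rows"]}

```bash
mkdir -p pics
python3 - <<'E'
from station import ctrl
import cv2,numpy as np
o=ctrl.get_obs();print(o, ctrl.tip_extent)
ims=[]
for n in("scene","side"):
    p,d=ctrl.get_image(n);cv2.imwrite(f"pics/{n}0.png",p);np.save(f"{n}0.npy",d);m=ctrl.camera_model(n);print(n,m)
E
```

```text
{'t': 0.0, 'q': array([-1.19000474e-01,  5.33653145e-02,  1.61429488e+00, -1.83905354e-05,
        1.47598164e+00, -1.19026273e-01]), 'dq': array([-8.00524113e-04, -1.49322827e-04,  3.90702164e-05,  1.85554543e-03,
       -3.86576463e-04, -1.46826968e-03]), 'effort': array([ 2.70554956e-04, -3.93670499e+01, -3.70175600e+01, -1.62778279e-04,
        6.93513779e-03, -6.06393527e-06]), 'tool_pos': array([6.24528868e-01, 5.26361654e-05, 3.02657088e-01]), 'tool_rot': array([-2.22027943e+00, -2.22034062e+00,  2.01130136e-03]), 'contact_force': array([-0.2689746 ,  0.07193996, -0.18502508]), 'wrist_torque': array([-0.01685688,  0.03090149,  0.01906423]), 'grip_force': 0.0, 'opening': 0.08520138655699576} 0.0726
scene {'mtx': array([[397.64594428,   0.        , 259.86119025],
       [  0.        , 397.64594428, 184.11061319],
       [  0.        ,   0.        ,   1.        ]]), 'R': array([[ 0.66020655, -0.75107632,  0.00341617],
       [-0.63417126, -0.55987086, -0.53326488],
       [ 0.40243523,  0.34989853, -0.84594143]]), 't': array([-0.41630962,  0.34336624,  1.29424572])}
side {'mtx': array([[443.14840012,   0.        , 254.7763483 ],
       [  0.        , 443.14840012, 193.44670295],
       [  0.        ,   0.        ,   1.        ]]), 'R': array([[-0.82035532, -0.57177987, -0.00921564],
       [-0.48355894,  0.70220377, -0.52257116],
       [ 0.30526693, -0.42423772, -0.85254587]]), 't': array([0.37839034, 0.39998727, 1.44713714])}
```

View pics/scene0.png

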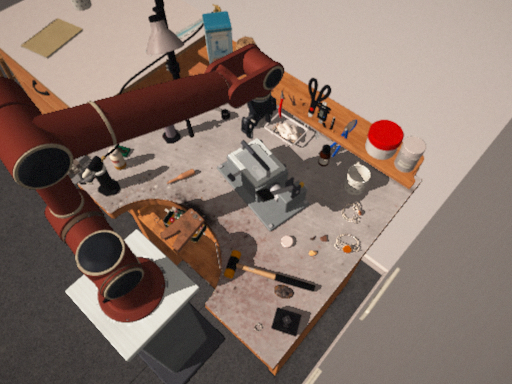

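View pics/side0.png

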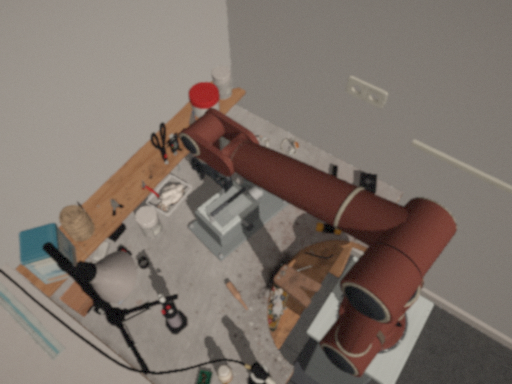

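The scene view shows the press around pixel (265,180), with the lever at about (297,188). In the side view it's at about (230,215). Next I'll build a top-down map from all the cameras.

```bash
cat > h.py <<'E'
from station import ctrl
import cv2,numpy as np
from scipy.spatial.transform import Rotation as Ro
def cloud(n):
    o=ctrl.get_obs();p,d=ctrl.get_image(n);m=ctrl.camera_model(n);K=m["mtx"]
    v,u=np.nonzero(d>0);z=d[v,u];c=np.c_[(u-K[0,2])/K[0,0]*z,(v-K[1,2])/K[1,1]*z,z]
    if n=="wrist":
        T=m["tool_from_camera"];X=c@T[:3,:3].T+T[:3,3];X=X@Ro.from_rotvec(o["tool_rot"]).as_matrix().T+o["tool_pos"]
    else: X=(c-m["t"])@m["R"]
    return X,p[v,u],p
E
python3 - <<'E'
from h import *
W=[]
for n in("scene","side","wrist"):
    X,c,p=cloud(n); W.append((X,c)); np.savez(f"c_{n}.npz",X=X,c=c)
    if n=="wrist": cv2.imwrite("pics/w0.png",p)
# topdown: x 0.45..0.95 up, y .25..-.35 ; 1.25 px/mm
out=[]
for X,c in (W[0],W[2]):
    im=np.zeros((400,390,3),np.uint8);s=650
    k=(X[:,2]>-.02)&(X[:,2]<.26);X=X[k];c=c[k]
    i=np.argsort(X[:,2]);X=X[i];c=c[i]
    u=((0.3-X[:,1])*s).astype(int);v=((1.0-X[:,0])*s).astype(int)
    for col,im2 in ((c,im.copy()),(cv2.applyColorMap(np.clip(X[:,2]/.2*255,0,255).astype(np.uint8),cv2.COLORMAP_JET)[:,0],im.copy())):
        for a in(0,1):
            for b in (0,1):
                uu=u+a;vv=v+b;ok=(uu>=0)&(uu<390)&(vv>=0)&(vv<400);im2[vv[ok],uu[ok]]=col[ok]
        out.append(im2)
cv2.imwrite("pics/td.png",cv2.resize(np.vstack([np.hstack(out[:2]),np.hstack(out[2:])]),(585,600)))
E
```

```text
(no output)
```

View pics/td.png

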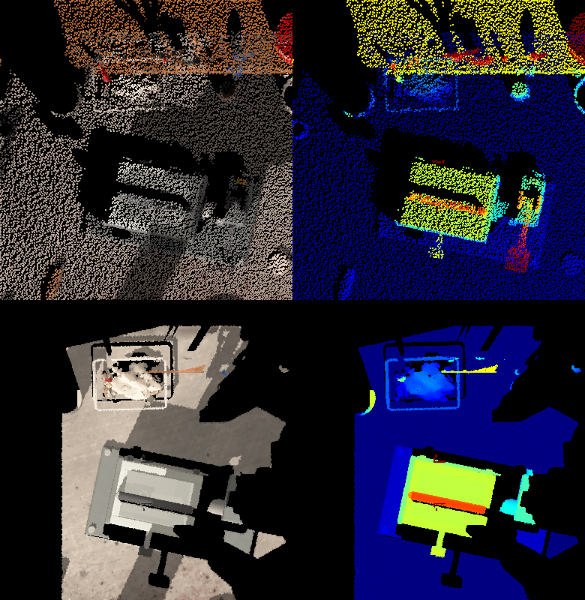

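View pics/w0.png

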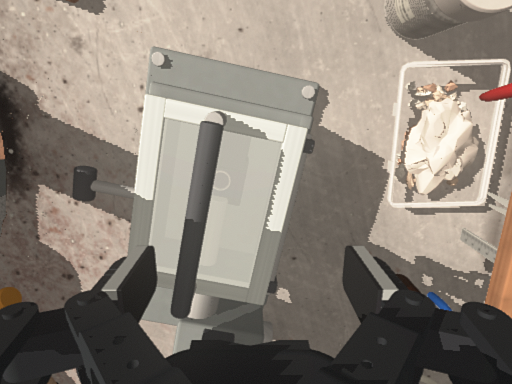

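The map shows the press turned about -0.2 rad. The T-handle is at wrist pixel (85,183), and the pad is red in the scene map. Now I'll fit the pose.

Run:
```python
from h import *
w=np.load("c_wrist.npz");X=w["X"];c=w["c"].astype(int)
k=(X[:,2]>.085)&(X[:,2]<.125)&(X[:,0]<.80)&(X[:,0]>.5)&(X[:,1]>-.12)&(X[:,1]<.2);F=X[k]
r=cv2.minAreaRect(F[(F[:,0]>.62),:2].astype(np.float32));print("flap rect",r)
# bar (weight): z>.135
B=X[(X[:,2]>.13)&(X[:,2]<.2)&(X[:,0]>.55)&(X[:,0]<.8)&(X[:,1]>-.13)];print("bar",len(B),B.mean(0),cv2.minAreaRect(B[:,:2].astype(np.float32)))
# handle
H=F[(F[:,0]<.622)]; print("H",len(H))
for a in np.arange(.56,.63,.004):
    s=H[(H[:,0]>=a)&(H[:,0]<a+.004)]
    if len(s):print(round(a,3),len(s),s[:,1].min().round(4),s[:,1].max().round(4),s[:,2].max().round(4))
# base left edge (z~.014)
b=X[(abs(X[:,2]-.014)<.005)&(X[:,1]>.03)&(X[:,0]<.85)&(X[:,0]>.5)&(X[:,1]<.2)];print("base",len(b),cv2.minAreaRect(b[:,:2].astype(np.float32)))
s=np.load("c_scene.npz")["X"];P=s[(s[:,2]>.165)&(s[:,2]<.22)&(s[:,0]>.5)&(s[:,0]<.75)&(s[:,1]<-.1)&(s[:,1]>-.3)]
print("pad",len(P),P.mean(0),P.min(0),P.max(0),cv2.minAreaRect(P[:,:2].astype(np.float32)))
P=P[np.argsort(P[:,0])];print(P[::6].round(3))
```

```text
flap rect ((0.6712098717689514, 0.03837044537067413), (0.3089052140712738, 0.1198575422167778), 58.170936584472656)
bar 4487 [ 0.58808451 -0.0079004   0.15930664] ((0.5858920216560364, -0.015136569738388062), (0.1609448790550232, 0.016153957694768906), 78.2585220336914)
H 17357
0.56 798 -0.0678 0.0834 0.1154
0.564 712 -0.0499 0.0826 0.1157
0.568 616 -0.0312 0.0811 0.1154
0.572 517 -0.1029 0.0803 0.1171
0.576 509 -0.1025 0.0795 0.1247
0.58 469 -0.1042 0.0787 0.1159
0.584 455 -0.1054 0.0779 0.1156
0.588 500 -0.1063 0.0771 0.1154
0.592 569 -0.1058 0.0763 0.1154
0.596 657 -0.1072 0.0755 0.1158
0.6 755 -0.1085 0.0747 0.1227
0.604 895 -0.1091 0.0739 0.1245
0.608 937 -0.1091 0.0731 0.1154
0.612 929 -0.1108 0.0723 0.1161
0.616 919 -0.1117 0.0715 0.1156
0.62 453 -0.1117 0.0707 0.1155
base 6263 ((0.6874889135360718, 0.11553477495908737), (0.13047537207603455, 0.3355061411857605), 80.71379852294922)
pad 19 [ 0.50943724 -0.16981518  0.17007777] [ 0.50114064 -0.17616178  0.16505724] [ 0.52098222 -0.16114037  0.1765334 ] ((0.5101286768913269, -0.17002254724502563), (0.013527187518775463, 0.02134784683585167), 77.70003509521484)
[[ 0.501 -0.161  0.175]
 [ 0.505 -0.171  0.17 ]
 [ 0.511 -0.17   0.172]
 [ 0.521 -0.17   0.167]]
```

Run:
```python
from h import *
yaw=-0.204;R=np.array([[np.cos(yaw),-np.sin(yaw)],[np.sin(yaw),np.cos(yaw)]])
for n in("wrist","scene"):
    X=np.load(f"c_{n}.npz")["X"];L=X.copy();L[:,:2]=X[:,:2]@R  # press-aligned
    print(n)
    def show(t,k):
        A=L[k];print(t,len(A),np.percentile(A,[1,50,99],axis=0).round(4).tolist())
        return A
    inn=(X[:,0]>.40)&(X[:,0]<.72)&(X[:,1]>-.3)&(X[:,1]<.13)
    fl=inn&(X[:,2]>.095)&(X[:,2]<.125)&(L[:,1]>.02)&(L[:,1]<.22)
    A=show("flap",fl)
    for a in np.arange(.38,.66,.01):
        s=A[(A[:,0]>=a)&(A[:,0]<a+.01)]
        if len(s)>3:print(round(a,3),len(s),np.percentile(s[:,1],[1,99]).round(4),np.median(s[:,2]).round(4),s[:,2].max().round(4))
    P=show("pad",inn&(X[:,2]>.15)&(X[:,2]<.22)&(L[:,1]<0.0))
    for a in np.arange(.36,.56,.01):
        s=P[(P[:,0]>=a)&(P[:,0]<a+.01)]
        if len(s)>1:print(round(a,3),len(s),s[:,1].min().round(4),s[:,1].max().round(4),np.median(s[:,2]).round(4))
```

```text
wrist
flap 27400 [[0.4736, 0.0232, 0.0986], [0.5922, 0.1191, 0.1128], [0.6553, 0.194, 0.1159]]
0.46 128 [0.0878 0.1147] 0.1148 0.1172
0.47 489 [0.0872 0.1146] 0.1157 0.118
0.48 251 [0.0881 0.1141] 0.1115 0.1152
0.49 136 [0.0962 0.1055] 0.112 0.1141
0.5 135 [0.0964 0.1055] 0.1121 0.1144
0.51 637 [0.0458 0.1941] 0.1134 0.1158
0.52 2011 [0.0539 0.194 ] 0.1138 0.116
0.53 2002 [0.057  0.1941] 0.113 0.1161
0.54 2178 [0.0269 0.1938] 0.1126 0.1157
0.55 2303 [0.0225 0.1939] 0.1126 0.1164
0.56 929 [0.0227 0.1947] 0.1125 0.1159
0.57 193 [0.1831 0.1952] 0.1 0.1245
0.58 1809 [0.023 0.194] 0.1125 0.1247
0.59 2242 [0.0224 0.1938] 0.1125 0.1156
0.6 2242 [0.0221 0.1938] 0.1126 0.1158
0.61 2219 [0.0222 0.1936] 0.1126 0.1157
0.62 2212 [0.0221 0.1938] 0.1126 0.1161
0.63 2228 [0.0226 0.1936] 0.1136 0.1159
0.64 2095 [0.0225 0.1939] 0.1139 0.1161
0.65 960 [0.0252 0.193 ] 0.1018 0.1064Traceback (most recent call last):
  File "<stdin>", line 15, in <module>
  File "<stdin>", line 7, in show
    return _quantile_unchecked(
        a, q, axis, out, overwrite_input, method, keepdims, weights)
    return _ureduce(a,
                    func=_quantile_ureduce_func,
    ...<5 lines>...
                    overwrite_input=overwrite_input,
                    method=method)
    r = func(a, **kwargs)
    result = _quantile(arr,
                       quantiles=q,
    ...<2 lines>...
                       out=out,
                       weights=wgt)
    slices_having_nans = np.isnan(arr[-1, ...])
                                  ~~~^^^^^^^^^
IndexError: index -1 is out of bounds for axis 0 with size 0
```

Run:
```python
from h import *
yaw=-0.204;R=np.array([[np.cos(yaw),-np.sin(yaw)],[np.sin(yaw),np.cos(yaw)]])
for n in("wrist","scene"):
    X=np.load(f"c_{n}.npz")["X"];L=X.copy();L[:,:2]=X[:,:2]@R
    A=L[(L[:,2]>.10)&(L[:,2]<.125)&(L[:,0]>.45)&(L[:,0]<.495)&(abs(L[:,1]-.101)<.025)]
    print(n,len(A),A[:,:2].min(0))
    for a in np.arange(.456,.496,.003):
        s=A[(A[:,0]>=a)&(A[:,0]<a+.003)]
        if len(s)>0:print(round(a,3),len(s),s[:,1].min().round(4),s[:,1].max().round(4),np.median(s[:,2]).round(4))
P=L[(L[:,2]>.13)&(L[:,2]<.22)&(L[:,1]<0)&(L[:,1]>-.14)&(L[:,0]>.35)&(L[:,0]<.7)]
for a in np.arange(.36,.7,.008):
        s=P[(P[:,0]>=a)&(P[:,0]<a+.008)]
        if len(s)>1:print(round(a,3),len(s),s[:,1].min().round(4),s[:,1].max().round(4),np.median(s[:,2]).round(4))
c,s=np.cos(yaw),np.sin(yaw)
```

```text
wrist 938 [0.46514415 0.08659603]
0.465 59 0.0866 0.1147 0.1136
0.468 105 0.0876 0.1149 0.1158
0.471 134 0.0872 0.115 0.1165
0.474 142 0.0868 0.1146 0.116
0.477 177 0.0868 0.1147 0.1144
0.48 156 0.0869 0.1146 0.1109
0.483 44 0.096 0.1057 0.112
0.486 39 0.096 0.1052 0.1121
0.489 43 0.0963 0.1055 0.1122
0.492 39 0.096 0.1055 0.1117
scene 56 [0.46080027 0.08866529]
0.459 2 0.101 0.1052 0.1171
0.462 11 0.0902 0.1145 0.1156
0.465 6 0.0896 0.115 0.1144
0.468 10 0.0887 0.1175 0.1177
0.471 6 0.0899 0.112 0.1183
0.474 4 0.0905 0.1089 0.1134
0.477 6 0.0936 0.1176 0.1135
0.48 1 0.0996 0.0996 0.1122
0.483 3 0.0974 0.1037 0.1127
0.486 2 0.1022 0.1022 0.1129
0.489 2 0.1003 0.1006 0.1123
0.492 3 0.097 0.1097 0.1117
0.464 24 -0.0832 -0.0414 0.2028
0.472 27 -0.083 -0.0415 0.2034
0.48 29 -0.0841 -0.0412 0.1994
0.488 27 -0.084 -0.0414 0.1956
0.496 24 -0.0831 -0.0409 0.1901
0.504 24 -0.0838 -0.0432 0.1861
0.512 11 -0.0772 -0.0478 0.1828
0.52 10 -0.0713 -0.0563 0.1751
0.528 10 -0.0699 -0.0581 0.1695
0.536 8 -0.0696 -0.0565 0.1659
0.544 9 -0.0682 -0.0599 0.1595
0.552 11 -0.0703 -0.0557 0.1568
0.56 8 -0.0703 -0.0601 0.152
0.568 10 -0.0693 -0.0555 0.1475
0.576 7 -0.0697 -0.0622 0.1428
0.584 10 -0.0722 -0.0533 0.1385
0.592 18 -0.0853 -0.0411 0.1377
0.6 20 -0.0856 -0.0414 0.1373
0.608 20 -0.0851 -0.0404 0.1395
0.616 13 -0.0847 -0.0415 0.1398
0.624 10 -0.0846 -0.0395 0.1401
```

Fitted in press-aligned axes: yaw ≈ -0.204, handle at (0.473, 0.101), and push point at about (0.483, -0.064), which is world (0.460, -0.1605). Next I'll move above the pad, turn and shut the fingers.

Request:
apply_moves:
  rows: [-0.2675,-0.2742,0,0,0,-0.87,-0.2675,-0.2742,0,0,0,-0.87,-0.2675,-0.2742,0,0,0,-0.87,-0.2675,-0.2742,0,0,0,-0.87,-0.2675,-0.2742,0,0,0,-0.87,-0.2675,-0.2742,0,0,0,-0.87,-0.2675,-0.2742,0,0,0,-0.87,-0.2675,-0.2742,0,0,0,-0.87,-0.2675,-0.2742,0,0,0,-0.87,-0.2675,-0.2742,0,0,0,-0.87,-0.2675,-0.2742,0,0,0,-0.87,-0.2675,-0.2742,0,0,0,-0.87]
  grip: 0
  grip_force: 30

```text
t: 1.45
tool_pos: [0.4604, -0.1605, 0.3039]
tool_rot: [-0.322, -3.125, -0.0]
contact_force: [-0.7, -0.2, 0.5]
opening: 0.0
grip_force: 0.0
```

Request:
apply_moves:
  rows: [0,0,0.05,0,0,0,0,0,0.09,0,0,0,0,0,0.13,0,0,0,0,0,0.17,0,0,0,0,0,0.21,0,0,0,0,0,0.235,0,0,0,0,0,0.245,0,0,0,0,0,0.245,0,0,0,0,0,0.245,0,0,0]

```text
t: 2.35
tool_pos: [0.4625, -0.1613, 0.1602]
tool_rot: [0.321, 3.12, -0.002]
contact_force: [-1.2, 1.7, 11.5]
opening: 0.0
grip_force: 5.6
```

Run:
```python
from h import *
X,c,p=cloud("scene");cv2.imwrite("pics/s1.png",cv2.resize(p[110:260,170:370],(800,600)))
o=ctrl.get_obs();print(o["tool_pos"],o["contact_force"])
```

```text
[ 0.4625139  -0.16130353  0.1602239 ] [-0.74791442  1.70340739 11.22972068]
```

View pics/s1.png

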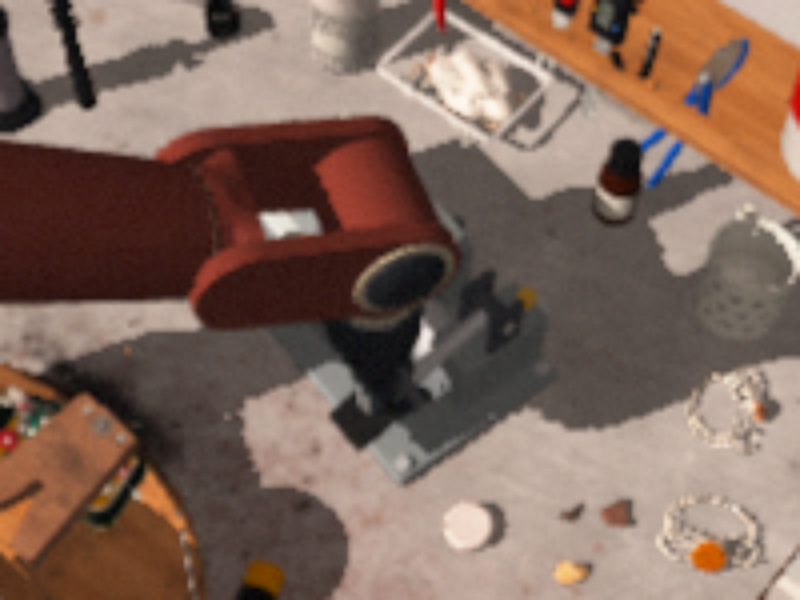

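The lever is nearly down, with the fingertips on the pad at about (400,400) in the crop. I'll press on until the force jumps at the stop.

Request:
apply_moves:
  rows: [0,0,0.01,0,0,0,0,0,0.015,0,0,0,0,0,0.015,0,0,0]

```text
t: 2.7
tool_pos: [0.4638, -0.1617, 0.1556]
tool_rot: [0.32, 3.119, -0.002]
contact_force: [-11.2, 6.8, 32.0]
opening: 0.0003
grip_force: 17.2
```

The force jumped to 32 N, so this is the stop. Now right up, wait, and down again.

Request:
apply_moves:
  rows: [0,0,-0.08,0,0,0,0,0,-0.16,0,0,0,0,0,-0.245,0,0,0,0,0,-0.245,0,0,0,0,0,-0.245,0,0,0,0,0,-0.245,0,0,0,0,0,-0.245,0,0,0,0,0,-0.2,0,0,0,0,0,-0.16,0,0,0,0,0,-0.12,0,0,0,0,0,-0.08,0,0,0,0,0,-0.04,0,0,0,0,0,-0.015,0,0,0,0,0,-0.005,0,0,0,0,0,0,0,0,0,0,0,0,0,0,0,0,0,0,0,0,0]

```text
t: 4.4
tool_pos: [0.4627, -0.1613, 0.1547]
tool_rot: [0.32, 3.123, -0.001]
contact_force: [-13.9, 7.9, 39.8]
opening: 0.0003
grip_force: 21.1
```

Request:
apply_moves:
  rows: [0,0,-0.08,0,0,0,0,0,-0.16,0,0,0,0,0,-0.245,0,0,0,0,0,-0.245,0,0,0,0,0,-0.245,0,0,0,0,0,-0.245,0,0,0,0,0,-0.245,0,0,0,0,0,-0.2,0,0,0,0,0,-0.16,0,0,0,0,0,-0.12,0,0,0,0,0,-0.08,0,0,0,0,0,-0.04,0,0,0,0,0,-0.015,0,0,0,0,0,-0.005,0,0,0,0,0,0,0,0,0,0,0,0,0,0,0,0,0,0,0,0,0]

```text
t: 6.1
tool_pos: [0.4626, -0.1612, 0.1546]
tool_rot: [0.319, 3.123, -0.0]
contact_force: [-14.0, 7.8, 39.7]
opening: -0.0003
grip_force: 21.4
```

Request:
apply_moves:
  rows: [0,0,-0.08,0,0,0,0,0,-0.16,0,0,0,0,0,-0.245,0,0,0,0,0,-0.245,0,0,0,0,0,-0.245,0,0,0,0,0,-0.245,0,0,0,0,0,-0.245,0,0,0,0,0,-0.2,0,0,0,0,0,-0.16,0,0,0,0,0,-0.12,0,0,0,0,0,-0.08,0,0,0,0,0,-0.04,0,0,0,0,0,-0.015,0,0,0,0,0,-0.005,0,0,0,0,0,0,0,0,0,0,0,0,0,0,0,0,0,0,0,0,0]

```text
t: 7.8
tool_pos: [0.4626, -0.1612, 0.1546]
tool_rot: [0.319, 3.123, -0.0]
contact_force: [-14.3, 7.3, 39.5]
opening: -0.0
grip_force: 21.5
```

Request:
apply_moves:
  rows: [0,0,-0.08,0,0,0,0,0,-0.16,0,0,0,0,0,-0.24,0,0,0,0,0,-0.3,0,0,0,0.0167,0.08,-0.3,0,0,0,0.0167,0.16,-0.3,0,0,0,0.0167,0.24,-0.3,0,0,0,0.0167,0.275,-0.3,0,0,0,0.0167,0.275,-0.3,0,0,0,0.0167,0.275,-0.3,0,0,0]

```text
t: 8.8
tool_pos: [0.4837, 0.0032, 0.3262]
tool_rot: [-0.318, -3.122, 0.001]
contact_force: [-0.1, -1.0, 1.0]
opening: -0.0002
grip_force: 0.0
```

Request:
apply_moves:
  rows: [0,0,0,0,0,0,0,0,0.08,0,0,0,0,0,0.1,0,0,0,0,0,0.1,0,0,0,0,0,0.1,0,0,0]
  grip: 0.8

```text
t: 9.3
tool_pos: [0.4843, 0.0025, 0.2687]
tool_rot: [0.322, 3.125, -0.0]
contact_force: [0.2, 0.3, -0.1]
opening: 0.0682
grip_force: 0.0
```

Run:
```python
from h import *
yaw=-0.204;R=np.array([[np.cos(yaw),-np.sin(yaw)],[np.sin(yaw),np.cos(yaw)]])
o=ctrl.get_obs();print(o["tool_pos"],o["contact_force"],o["tool_pos"][:2]@R,o["opening"])
X,c,p=cloud("wrist");L=X.copy();L[:,:2]=X[:,:2]@R;cv2.imwrite("pics/w1.png",p)
A=L[(L[:,2]>.103)&(L[:,2]<.125)&(L[:,0]>.45)&(L[:,0]<.48)&(abs(L[:,1]-.101)<.022)]
if len(A):print(len(A),np.percentile(A,[1,50,99],axis=0).round(4))
L,c,p=cloud("scene");L[:,:2]=L[:,:2]@R;cv2.imwrite("pics/s2.png",p)
P=L[(L[:,2]>.13)&(L[:,2]<.22)&(L[:,1]<-.03)&(L[:,1]>-.09)&(L[:,0]>.45)&(L[:,0]<.53)]
if len(P):print("pad",len(P),np.percentile(P,[1,50,99],axis=0).round(4))
```

```text
[0.48434268 0.00246534 0.26868995] [ 0.22219317  0.30466729 -0.11342741] [0.47379993 0.10053624] 0.0681743700671463
826 [[0.464  0.0867 0.1085]
 [0.4704 0.1008 0.1155]
 [0.4791 0.1141 0.1178]]
pad 179 [[ 0.4678 -0.0838  0.1679]
 [ 0.491  -0.0647  0.195 ]
 [ 0.5288 -0.0416  0.2078]]
```

View pics/w1.png

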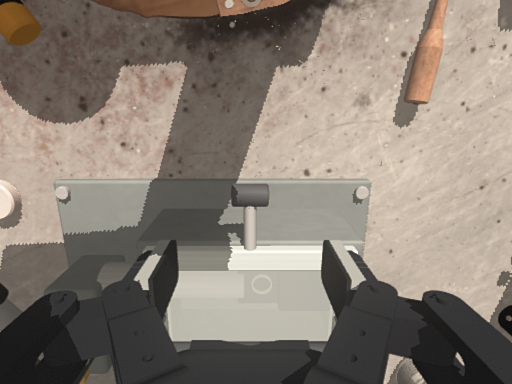

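The wrist view shows the handle at (250,195), centred between the fingers. The lever is back up, with its pad at about 0.195. Descending and gripping now.

Request:
apply_moves:
  rows: [0.002,0,0.06,0,0,0,0.002,0,0.11,0,0,0,0.002,0,0.15,0,0,0,0.002,0,0.177,0,0,0,0.002,0,0.177,0,0,0,0.002,0,0.177,0,0,0]

```text
t: 10.0
tool_pos: [0.4838, 0.0032, 0.1632]
tool_rot: [0.32, 3.123, -0.0]
contact_force: [0.7, -0.1, -0.2]
opening: 0.068
grip_force: 0.0
```

Request:
apply_moves:
  rows: [0,0,0,0,0,0,0,0,0,0,0,0,0,0,0,0,0,0,0,0,0,0,0,0,0,0,0,0,0,0,0,0,0,0,0,0,0,0,0,0,0,0,0,0,0,0,0,0]
  grip: 0
  grip_force: 30

```text
t: 10.8
tool_pos: [0.4836, 0.0029, 0.1632]
tool_rot: [0.32, 3.124, -0.002]
contact_force: [-1.4, -2.5, 5.4]
opening: 0.0274
grip_force: 31.1
```

Gripped at an opening of 27 mm. Swinging the flap along its arc to about 1.15 rad.

Request:
apply_moves:
  rows: [-0.0009,0,-0.012,0,0,0,-0.0031,0,-0.0299,0,0,0,-0.0078,0,-0.0535,0,0,0,-0.0143,0,-0.0766,0,0,0,-0.0227,0,-0.0991,0,0,0,-0.0328,0,-0.1209,0,0,0,-0.0447,0,-0.1418,0,0,0,-0.0582,0,-0.1617,0,0,0,-0.0732,0,-0.1805,0,0,0,-0.0897,0,-0.198,0,0,0,-0.1075,0,-0.2141,0,0,0,-0.1266,0,-0.2287,0,0,0,-0.1467,0,-0.2418,0,0,0,-0.1652,0,-0.2519,0,0,0,-0.1815,0,-0.2595,0,0,0,-0.1927,0,-0.264,0,0,0,-0.1927,0,-0.264,0,0,0,-0.1927,0,-0.264,0,0,0]

```text
t: 12.6
tool_pos: [0.5964, -0.0205, 0.3208]
tool_rot: [0.32, 3.125, -0.001]
contact_force: [-2.3, -4.8, 1.0]
opening: 0.0273
grip_force: 31.2
```

Run:
```python
from h import *
yaw=-0.204;R=np.array([[np.cos(yaw),-np.sin(yaw)],[np.sin(yaw),np.cos(yaw)]])
o=ctrl.get_obs();print(o["tool_pos"],o["contact_force"],o["tool_pos"][:2]@R,o["opening"],o["grip_force"])
X,c,p=cloud("wrist");L=X.copy();L[:,:2]=X[:,:2]@R;np.save("w2.npy",L)
X2,c,p2=cloud("side");
cv2.imwrite("pics/ws2.png",np.hstack([cv2.resize(p,(400,300)),cv2.resize(p2[120:300,130:370],(400,300))]))
```

```text
[ 0.59642833 -0.02048359  0.32083035] [-2.32212909 -4.77482262  0.95271149] [0.58821056 0.10077038] 0.027306679806531772 31.194586157798767
```

View pics/ws2.png

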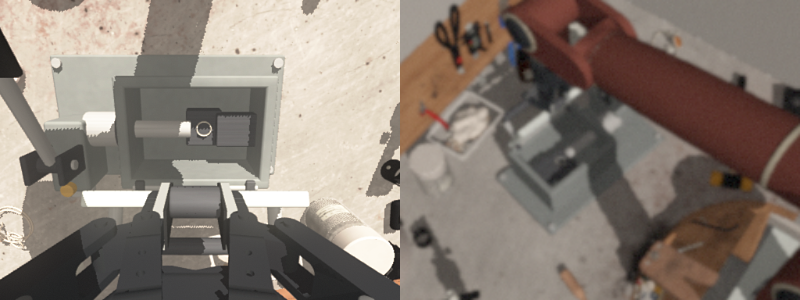

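The wrist view shows the crossbar held at (195,200), with the flap up and the ring visible. Finishing the arc to 1.23 rad.

Request:
apply_moves:
  rows: [-0.006,0,-0.0023,0,0,0,-0.0125,0,-0.0047,0,0,0,-0.0185,0,-0.0066,0,0,0,-0.023,0,-0.008,0,0,0,-0.023,0,-0.008,0,0,0,-0.023,0,-0.008,0,0,0,-0.023,0,-0.008,0,0,0,-0.023,0,-0.008,0,0,0]

```text
t: 13.5
tool_pos: [0.6095, -0.0232, 0.3253]
tool_rot: [-0.32, -3.125, 0.001]
contact_force: [-2.4, -5.3, 0.3]
opening: 0.0271
grip_force: 31.1
```

Run:
```python
from h import *
yaw=-0.204;R=np.array([[np.cos(yaw),-np.sin(yaw)],[np.sin(yaw),np.cos(yaw)]])
o=ctrl.get_obs();print(o["tool_pos"],o["contact_force"],o["contact_force"][:2]@R,o["tool_pos"][:2]@R,o["opening"],o["grip_force"])
X,c,p=cloud("wrist");L=X.copy();L[:,:2]=X[:,:2]@R;
for n in ("wrist","scene","side"):
    if n!="wrist": L,c,p=cloud(n);L[:,:2]=L[:,:2]@R
    for nm,lo,hi in(("right",.012,.036),("left",.166,.19)):
        print(n,nm)
        for a in np.arange(.12,.25,.012):
            s=L[(L[:,2]>=a)&(L[:,2]<a+.012)&(L[:,1]>lo)&(L[:,1]<hi)&(L[:,0]>.55)&(L[:,0]<.7)]
            if len(s)>2:print(round(a,3),len(s),np.percentile(s[:,0],[2,50,98]).round(4),s[:,2].mean().round(4))
```

```text
[ 0.60948864 -0.02318936  0.32528317] [-2.4140974  -5.2578708   0.33032872] [-1.29885731 -5.63791107] [0.60154821 0.10076658] 0.027092857885811734 31.09101802110672
wrist right
0.12 52 [0.6448 0.6498 0.6542] 0.125
0.132 18 [0.6405 0.6446 0.6475] 0.1378
0.144 35 [0.6366 0.6377 0.6423] 0.1499
0.156 25 [0.6306 0.6336 0.6372] 0.163
0.168 38 [0.6266 0.6303 0.6514] 0.1743
0.18 485 [0.6242 0.6531 0.6646] 0.1853
0.192 29 [0.6174 0.6193 0.6214] 0.1975
0.204 21 [0.6142 0.6148 0.6154] 0.2091
0.216 293 [0.6086 0.6104 0.6142] 0.2261
0.228 448 [0.6107 0.6157 0.6198] 0.2293
wrist left
0.12 40 [0.6459 0.6484 0.6538] 0.1253
0.132 19 [0.6407 0.6442 0.6475] 0.1379
0.144 32 [0.6372 0.6385 0.6421] 0.1485
0.156 37 [0.6311 0.6322 0.6373] 0.1633
0.168 27 [0.627  0.6311 0.6534] 0.1765
0.18 486 [0.625  0.6532 0.6645] 0.1851
0.192 27 [0.6175 0.6201 0.6214] 0.1963
0.204 21 [0.6152 0.6158 0.6167] 0.2067
0.216 284 [0.6087 0.6106 0.6141] 0.2259
0.228 415 [0.6108 0.6158 0.6197] 0.2293
scene right
0.12 6 [0.6427 0.6488 0.6581] 0.1271
0.132 6 [0.64   0.6441 0.649 ] 0.1389
0.144 7 [0.6345 0.6394 0.6483] 0.1511
0.156 6
[... 618 characters left out ...]
.1271
0.132 4 [0.6376 0.64   0.6452] 0.1407
0.144 5 [0.6347 0.6357 0.6401] 0.1505
0.156 3 [0.629  0.6305 0.6339] 0.1632
0.168 6 [0.6227 0.6273 0.6447] 0.1755
0.18 12 [0.6207 0.6446 0.6513] 0.1866
0.192 3 [0.6134 0.6148 0.6396] 0.1986
0.216 5 [0.6067 0.6072 0.6086] 0.2237
0.228 5 [0.6035 0.6042 0.6104] 0.2308
side left
0.12 5 [0.6419 0.6454 0.6506] 0.1257
0.132 5 [0.6379 0.6429 0.6506] 0.1381
0.144 4 [0.6336 0.6396 0.642 ] 0.1485
0.156 8 [0.6292 0.6333 0.6408] 0.1612
0.168 4 [0.6255 0.6282 0.6432] 0.1771
0.18 40 [0.6213 0.6503 0.6754] 0.1863
0.192 25 [0.6174 0.669  0.6786] 0.1963
0.204 7 [0.6102 0.6132 0.6185] 0.2104
0.216 11 [0.6063 0.6107 0.618 ] 0.2239
0.228 15 [0.6041 0.609  0.6151] 0.231
```

The slope fit gives about 20° from upright, within a degree of the balance point. I'll nudge 1 mm to make up the lag, settle and hand in.

Request:
apply_moves:
  rows: [-0.0018,0,-0.0007,0,0,0,-0.0018,0,-0.0007,0,0,0,-0.0018,0,-0.0007,0,0,0,-0.0018,0,-0.0007,0,0,0,-0.0018,0,-0.0007,0,0,0,-0.0018,0,-0.0007,0,0,0]

```text
t: 14.25
tool_pos: [0.6105, -0.0234, 0.3256]
tool_rot: [-0.32, -3.125, 0.001]
contact_force: [-2.1, -5.1, 1.1]
opening: 0.0272
grip_force: 31.1
```

```bash
python3 -c "
from station import ctrl
o=ctrl.get_obs();print(o['tool_pos'],o['grip_force'],o['opening']);print(ctrl.finish_job())"
```

```text
[ 0.61045212 -0.02340589  0.32557548] 31.069393157958984 0.027189103639458055
the job is handed in; nothing more can be done
None
```

I pumped the lever four full strokes with the flap shut, then swung the flap to about 1.23 rad; it was held steady there with a 31 N grip when I handed the job in at about 14 s, and no verdict came back.

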